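# Find where the instrument case's sliding cover binds

### The job

The sliding cover of the instrument case binds somewhere along its rails. Slide the cover by its grip towards the end where the black marker clip rides, letting the cover push the clip along, until you clearly feel it bind, and do not force it (its rails bend at 18 N); then back the cover off until about 15 mm of clear rail stands between the cover's ear and the clip, and let go. Do not touch the clip yourself, and leave everything else on the table where it is.

Things in the scene. Friction and masses are not known exactly. Their poses are not given: they have to be found in the camera images.
- case: Open aluminium case fixed to the table, 150 (x) by 360 (y) by 64 mm high, a steel rail along each long side. Origin: centre of underside; z up, y along the rails the way the cover is to be slid (towards the clip). Its track is pinched at one spot, out of sight, to be found by feel: met after 55 to 165 mm of sliding, always after the cover has reached the clip.
- cover: Steel panel 128 (x) by 140 (y) by 5 mm, slides along the case's y only, stays where left. Origin: centre of underside, 51 mm above the table; axes as the case's. Drags with about 2 N, 1.2 N more when pushing the clip. At the tight spot resistance rises 1.5 N per mm more and springs back. Found: over 5 N on the spot (8 N in all at the grip) for 0.2 s; 18 N on it (21 N in all) bends the rails: failed.
- cover_grip (a point): Centre of the cover's upright grey grip tab: 50 mm along the case's x, 14 mm thick along y, 36 mm high, its top 95 mm above the table. This point is 77 mm above the table and 20 mm behind (-y of) the cover's origin. The tab's foot plate, 26 mm along y, is 60 mm above the table, the panel 56. Pinch it from above across its 14 mm.
- ear_face (a point): Middle of the leading (+y) face of the steel ear at the cover's front leading corner, which reaches over the front rail and pushes the clip; 70 mm ahead (+y) of the cover's origin, 68 mm above the table.
- tray_corner (a point): Near right corner of a raised, fixed instrument tray on a green folding stool, left of the case; the tray reaches from here 0.40 m away from the robot and 0.40 m to the left, its rim 0.25 m above the table. Go round it or over it.
- marker: Black plastic clip, a saddle 20 (x) by 16 (y) by 30 mm high with a small fin, on the front rail ahead of the ear; slides along the case's y only and stays where pushed. Origin: its middle along y, 64.5 mm above the table; near face 8 mm behind that. Its origin is 78 mm ahead (+y) of the cover's when the ear touches it; 93 mm with 15 mm of clear rail between.
- brown_vial: Bystander: brown glass vial, 43 mm across, 77 tall; loose. Origin: centre of its underside. To be left alone.
- clear_vial: Bystander: clear glass vial, 43 mm across, 77 tall; loose. Origin: centre of its underside. To be left alone.
- tape: Bystander: cream roll of tape, 62 mm across, 25 tall; loose. Origin: centre of its underside. To be left alone.
- tub: Bystander: small open white plastic tub, 68 mm across, 50 tall; loose. Origin: centre of its underside. To be left alone.
- carton: Bystander: white thread carton, 77 x 95 x 40 mm; loose. Origin: centre of its underside. To be left alone.
- syringe: Bystander: 10 ml syringe lying down, 118 mm long; loose. Origin: centre of its underside. To be left alone.

How it is judged:
On the way, in this order (a step that is already met when the one before it is completed fails the run):
1. the cover is slid up against the tight spot and bears on it with more than 5 N (contact force between cover and case above 5 N), for 0.2 s.
2. the cover is backed off: 9 to 21 mm of clear rail between ear and clip, no load on the tight spot (y of marker in the frame of cover between 0.087 and 0.099 m and contact force between cover and case below 0.5 N), for 0.2 s.
At the end, for the whole second after the job is handed in: The cover stands still, released, 9 to 21 mm of clear rail between its ear and the marker clip, with no load on the tight spot; the clip stands where the cover pushed it when it bound (all of step 2 and linear speed of each of cover, marker below 0.01 m/s); the robot touches nothing.
It fails at once if the cover is forced: it bears on the tight spot with more than 18 N (contact force between cover and case above 18 N).
It fails at once if the robot touches the marker clip (contact force between any of the fingers, the arm and marker above 0.5 N).
It fails at once if a bystander is displaced by more than 20 mm (distance of any of brown_vial, clear_vial, tape, tub, carton, syringe from where it was at the start of the episode above 0.02 m).
It also fails if it takes over 56 s, if anything falls off the work surface, if the arm or the gripper's body presses on something with over 40 N, if the wrist force passes 120 N, or if a joint passes its speed limit or range.

### The arm

A 6-joint arm with a two-finger parallel gripper is mounted at the origin on a cart in front of the work surface, level with it; the furniture and walls round the work are solid. World frame = base frame: x ahead of the robot, y to its left, z up, the work surface at z = 0. Lengths are in m, angles in rad, forces in N, time in s.
With the tool pointing down it reaches from about 0.35 to 0.85 m from the base axis. Payload 8.1 kg.
Tool frame: the origin (TCP) lies midway between the tips of the shut fingers; the grasp point (between the pads) lies 19 mm behind it; z points along the fingers, y is the line along which they close (so a half turn about z gives the same grasp; the last joint's range is limited). The gripper opens to 93 mm and grips with 3 to 60 N. Pads are 15 mm wide; open, the fingers measure 128 mm over their backs; the gripper's body (75 mm by 188 mm) begins 65 mm behind the grasp point.
Start: joints at [-1.312, 0.13, 1.488, -0, 1.523, -0.085], TCP at [0.202, -0.565, 0.219] pointing down, gripper open.
Joint ranges: [-2.96, 2.96], [-0.89, 2.26], [0.02, 2.5], [-1.34, 4.48], [0, 2.73], [-2.66, 2.66]. Speed limits (rad/s): [2.39, 2.39, 2.79, 3.14, 3.14, 3.14].

### API

Orientations are given as a rotation vector (axis times angle).
In Python, from plant import read_state, read_camera, camera_model, close_job gives the robot as it stands. The module is installed in compiled form; this text tells all that it offers.
- The arm moves only by the tool carry_out, never from a script. Its argument "moves" is a list of rows, each an object of numbers: "jaw": the finger opening in m, from 0 to 0.093; "dx", "dy", "dz": the shift along the tool's x, y, z in m; "yaw": the turn about the tool's z in rad. In form: [{"jaw": .., "dx": .., "dy": .., "dz": .., "yaw": ..}, ...]. A call has 1 to 8 rows; each row shifts and turns the commanded pose from where the row before left it, along the tool's axes as they then stand; what a row does not reach is not made up. A row lasts 1/8 s, in which the tool goes at most 62.5 mm and 10.7 degrees, less where a joint would pass 70% of its speed; a pose out of reach is approached as far as the arm can. A call is refused whole if a number of a shift passes 0.0625 or a number of a turn 0.188, either way. A call with a gripper value outside its range is refused whole. The fingers move at their own pace and stop on an object; "grip_force" is the grip in N (left out, the last holds). Time passes only in rows, so rows that do not move let the fingers close. It gives the time, the measured TCP pose, the force, the opening and the grip force at its end, in the units of the state.
- read_state(): the state, without advancing time (a new reading comes with each control period).
- read_camera(name): name is "scene" or "top" or "wrist"; returns the picture (420x560x3 uint8, red, green, blue); there is no depth.
- camera_model(name): a dict with "camera_matrix" (3x3 intrinsics, pixels), "k1" (the pictures are not rectified: a ray, as slopes to the right and down, at radius r is drawn at 1 + k1 r^2 times it, then the intrinsics apply), "view" (4x4, takes a point from world to camera coordinates). Camera axes: x right, y up, looking along -z (the intrinsics and any distortion apply to the point x, -y, -z); pixel columns grow to the right and rows downward; lengths in m; the calibration is good to about 2 mm. A picture is of the moment at which its call begins: read the wrist's pose just before it. camera_model takes no time and is no camera call; for the wrist camera it gives the pose at the moment of the call.
- close_job(): hands the job in; it is judged then, once.
The state is a dict: "t": time; "q": joint angles; "dq": joint speeds; "joint_torque": joint torques, N m; "tool_pos": TCP position; "orientation": TCP orientation; "force": force on the tool from outside, world axes, zero at the start; "wrist_torque": the same for the moment, N m; "opening": finger opening in m; "gripper_force": force on a finger pad.
Only numpy, scipy, OpenCV 4.12 (cv2) and the standard library are available. Lean on these libraries where they do the work, as an engineer would, in place of code of your own. Each camera call takes 0.05 s, during which the arm holds its last target. There are 200 camera calls.

## Working session

There is one attempt and no reset: what is moved stays moved. The work goes in short steps, Python scripts to look and compute and a tool call to move; the robot and the scene stay as the last step left them, time stands still between calls to the robot, and variables do not carry over. Pictures are saved under pics/ and viewed, at most 10 in all, crops included, and the job is handed in when it is done.

Besides the shell and the picture viewer there is one more tool, called as name(argument=value, ...) on one line, values as JSON. carry_out: Moves the arm, as the interface text tells. Its arguments: {"type":"object","properties":{"moves":{"type":"array","items":{"type":"object","properties":{"jaw":{"type":"number"},"dx":{"type":"number"},"dy":{"type":"number"},"dz":{"type":"number"},"yaw":{"type":"number"}}}},"grip_force":{"type":"number"}},"required":["moves"]}

```bash
mkdir -p pics
cat > h.py <<'E'
import numpy as np, cv2
from plant import *
def ray(name,u,v,z,m=None):
    m=m or camera_model(name);K=np.array(m["camera_matrix"]);V=np.array(m["view"])
    p=cv2.undistortPoints(np.array([[[u,v]]],float),K,np.zeros(4))[0,0]
    s=p.copy()
    for _ in range(30): s=p/(1+m["k1"]*(s@s))
    d=V[:3,:3].T@np.array([s[0],-s[1],-1]);c=-V[:3,:3].T@V[:3,3]
    return c+d*(z-c[2])/d[2]
def proj(name,P,m=None):
    m=m or camera_model(name);K=np.array(m["camera_matrix"]);V=np.array(m["view"])
    q=V[:3,:3]@np.array(P)+V[:3,3];s=np.array([q[0],-q[1]])/-q[2]
    s=s*(1+m["k1"]*(s@s));return (K@[s[0],s[1],1])[:2]
def save(name,f): 
    im=read_camera(name);cv2.imwrite(f,im[:,:,::-1]);return im
E
python3 - <<'E'
from h import *
print(read_state())
for n in("scene","top","wrist"):
    save(n,f"pics/{n}0.png");m=camera_model(n);V=np.array(m["view"]);print(n,-V[:3,:3].T@V[:3,3],m["camera_matrix"],m["k1"])
E
```

```text
{'t': 0.0, 'q': array([-1.31241840e+00,  1.31141425e-01,  1.48928344e+00,  1.48408505e-05,
        1.52298383e+00, -8.53883168e-02]), 'dq': array([-0.00025434,  0.00300798, -0.00017688, -0.00080014,  0.0001642 ,
       -0.00012556]), 'joint_torque': array([-2.45538227e-03, -5.59857917e+01, -4.91749084e+01,  7.64363562e-02,
        3.55131144e-02, -1.36816766e-04]), 'tool_pos': array([ 0.202109  , -0.56433423,  0.21759695]), 'orientation': array([-3.09351583e+00, -5.37021005e-01,  2.23104184e-04]), 'force': array([-0.33688879, -0.10913624,  0.0316577 ]), 'wrist_torque': array([ 0.02244965, -0.01721079,  0.01845486]), 'gripper_force': 0.0, 'opening': 0.09267383366267304}
scene [-0.19252202 -0.81023109  0.70941453] [[433.43977675   0.         279.3142926 ]
 [  0.         433.43977675 208.38529847]
 [  0.           0.           1.        ]] -0.04226693284783492
top [ 0.50112243 -0.01077328  1.23482739] [[447.39832482   0.         277.88891657]
 [  0.         447.39832482 213.19828782]
 [  0.           0.           1.        ]] 0.005845938129571011
wrist [ 0.28065025 -0.53707836  0.38408586] [[365.65372566   0.         286.38989171]
 [  0.         365.65372566 211.19262747]
 [  0.           0.           1.        ]] -0.0676187423567615
```

View pics/top0.png

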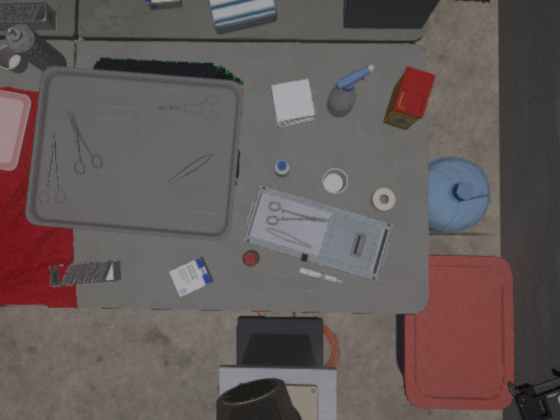

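View pics/scene0.png

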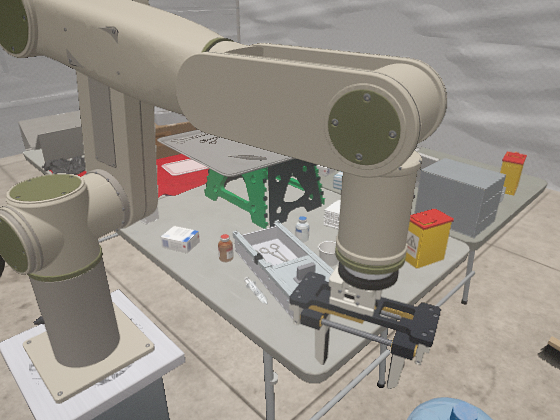

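Run:
```python
import cv2
im=cv2.imread("pics/top0.png")[175:290,225:405]
cv2.imwrite("pics/topz.png",cv2.resize(im,None,fx=4.4,fy=4.4,interpolation=cv2.INTER_CUBIC))
```

```text
(no output)
```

View pics/topz.png

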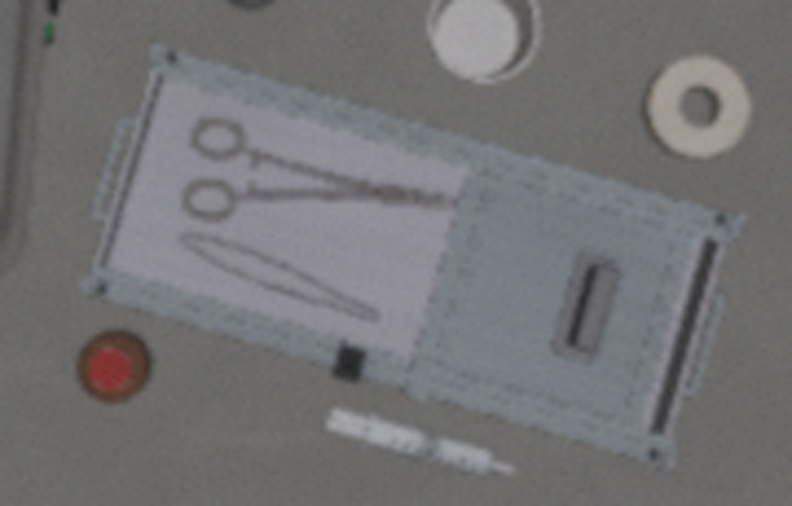

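Run:
```python
from h import *
f=lambda a,b,z: ray("top",225+(a+.5)/4.4-.5,175+(b+.5)/4.4-.5,z)
C=[f(*p,.064) for p in((170,57),(722,220),(655,455),(97,288))]
print(np.round(C,4))
d=(C[0]-C[1])+(C[3]-C[2]);print("yaxis ang",np.degrees(np.arctan2(d[1],d[0])),np.linalg.norm(d)/2,"w",np.linalg.norm(C[0]-C[3]),np.linalg.norm(C[1]-C[2]),"centre",np.mean(C,0))
print("foot",np.mean([f(*p,.060) for p in((580,248),(622,258),(598,360),(553,352))],0))
print("tabtop",f(586,305,.095), "cover front",f(470,165,.056),f(413,355,.056))
print("clip",f(349,362,.08),"ear",f(412,372,.075))
print("vial",f(110,368,.077),"tray",ray("top",233,238,.25))
s=read_state();import scipy.spatial.transform as t
print(t.Rotation.from_rotvec(s["orientation"]).as_matrix())
```

```text
[[ 0.6333  0.0453  0.064 ]
 [ 0.5414 -0.2839  0.064 ]
 [ 0.4022 -0.245   0.064 ]
 [ 0.4947  0.0861  0.064 ]]
yaxis ang 74.40553748113074 0.34278105881694704 w 0.14446395244179372 0.14445817301929972 centre [ 0.51787763 -0.09939255  0.064     ]
foot [ 0.48999999 -0.20587485  0.06      ]
tabtop [ 0.48997892 -0.19876639  0.095     ] cover front [ 0.57202997 -0.13529585  0.056     ] [ 0.45805422 -0.10259668  0.056     ]
clip [ 0.45418861 -0.06345548  0.08      ] ear [ 0.44881373 -0.10065279  0.075     ]
vial [0.448053   0.07635924 0.077     ] tray [0.49969959 0.10085889 0.25      ]
[[ 9.41474427e-01  3.37084220e-01 -3.64265450e-04]
 [ 3.37084398e-01 -9.41473462e-01  1.35222673e-03]
 [ 1.12868039e-04 -1.39587509e-03 -9.99999019e-01]]
```

carry_out(moves=[{"jaw":0.093,"dx":0.0489,"dy":-0.03},{"dx":0.0489,"dy":-0.03},{"dx":0.0489,"dy":-0.03},{"dx":0.0489,"dy":-0.03},{"dx":0.0489,"dy":-0.03},{"dx":0.0489,"dy":-0.03},{"dx":0.0489,"dy":-0.03},{"dx":0.0489,"dy":-0.03}])

```text
invalid input at $.moves[0]: expected keys jaw, dx, dy, dz, yaw
```

carry_out(moves=[{"yaw":0.154},{"yaw":0.154},{"yaw":0.154},{"yaw":0.154},{"dx":0},{"dx":0}])

```text
invalid input at $.moves[0]: expected keys jaw, dx, dy, dz, yaw
```

Run:
```python
from h import *
s=read_state();print(s)
m=camera_model("wrist");save("wrist","pics/w1.png")
for P in((.489,-.206,.095),(.489,-.206,.06)):print(proj("wrist",P,m))
```

```text
{'t': 0.15, 'q': array([-1.31239696e+00,  1.31020373e-01,  1.48900130e+00, -6.64043642e-06,
        1.52297139e+00, -8.54187191e-02]), 'dq': array([ 0.00166579, -0.00353979, -0.00434904, -0.00041207,  0.0003679 ,
        0.00153228]), 'joint_torque': array([-2.35837274e-05, -5.60476542e+01, -4.92333412e+01,  7.68503873e-02,
        3.04863858e-02, -8.80026778e-05]), 'tool_pos': array([ 0.20215119, -0.56447545,  0.21782416]), 'orientation': array([-3.09391142e+00, -5.37173964e-01,  2.00312118e-04]), 'force': array([ 0.93488786, -0.54077664,  0.08973536]), 'wrist_torque': array([ 0.02627252,  0.0057433 , -0.03822991]), 'gripper_force': 0.0, 'opening': 0.09300461793478573}
[   1.60873191 -238.4143315 ]
[   3.39247704 -248.03390026]
```

View pics/w1.png

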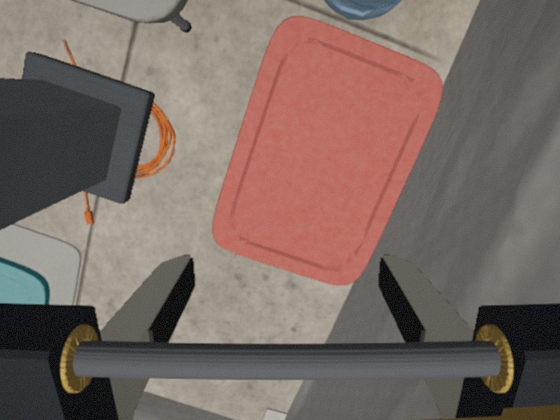

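The moves were refused because every row needs all five keys. The picture shows only the start pose: the floor and red bin lid between the fingers (tips near (180,265) and (390,265)).

carry_out(moves=[{"jaw":0.093,"dx":0.0489,"dy":-0.03,"dz":0,"yaw":0},{"jaw":0.093,"dx":0.0489,"dy":-0.03,"dz":0,"yaw":0},{"jaw":0.093,"dx":0.0489,"dy":-0.03,"dz":0,"yaw":0},{"jaw":0.093,"dx":0.0489,"dy":-0.03,"dz":0,"yaw":0},{"jaw":0.093,"dx":0.0489,"dy":-0.03,"dz":0,"yaw":0},{"jaw":0.093,"dx":0.0489,"dy":-0.03,"dz":0,"yaw":0},{"jaw":0.093,"dx":0.0489,"dy":-0.03,"dz":0,"yaw":0},{"jaw":0.093,"dx":0.0489,"dy":-0.03,"dz":0,"yaw":0}])

```text
t: 1.2
tool_pos: [0.4906, -0.2054, 0.2187]
orientation: [3.095, 0.537, 0.0]
force: [0.4, -0.3, -0.4]
opening: 0.0931
gripper_force: 0.0
```

carry_out(moves=[{"jaw":0.093,"dx":0,"dy":0,"dz":0,"yaw":0.154},{"jaw":0.093,"dx":0,"dy":0,"dz":0,"yaw":0.154},{"jaw":0.093,"dx":0,"dy":0,"dz":0,"yaw":0.154},{"jaw":0.093,"dx":0,"dy":0,"dz":0,"yaw":0.154},{"jaw":0.093,"dx":0,"dy":0,"dz":0,"yaw":0},{"jaw":0.093,"dx":0,"dy":0,"dz":0,"yaw":0}])

```text
t: 1.95
tool_pos: [0.4896, -0.207, 0.2185]
orientation: [-3.113, 0.421, 0.0]
force: [0.7, 0.4, 0.0]
opening: 0.0931
gripper_force: 0.0
```

Run:
```python
from h import *
from scipy.spatial.transform import Rotation as R
s=read_state();print(s["t"],s["q"],s["tool_pos"],s["force"]);print(R.from_rotvec(s["orientation"]).as_matrix().round(4))
m=camera_model("wrist");save("wrist","pics/w2.png");print(m["view"])
for P in((.489,-.206,.095),(.489,-.206,.06)):print(proj("wrist",P,m))
```

```text
1.95 [-4.96570996e-01 -5.47842278e-02  1.67828099e+00  4.96425505e-06
  1.51834169e+00  1.34306027e+00] [ 0.48957461 -0.20704465  0.21852386] [0.72241903 0.42604748 0.00996607]
[[ 9.641e-01 -2.656e-01 -2.000e-04]
 [-2.656e-01 -9.641e-01  1.000e-04]
 [-2.000e-04 -1.000e-04 -1.000e+00]]
[[-2.65431132e-01 -9.64129822e-01  2.93450263e-05 -7.05378659e-02]
 [ 9.19618285e-01 -2.53185962e-01 -3.00331616e-01 -4.66847375e-01]
 [ 2.89566097e-01 -7.96903746e-02  9.53834849e-01 -5.50379834e-01]
 [ 0.00000000e+00  0.00000000e+00  0.00000000e+00  1.00000000e+00]]
[284.30552262 203.35179532]
[284.51230136 192.66705626]
```

View pics/w2.png

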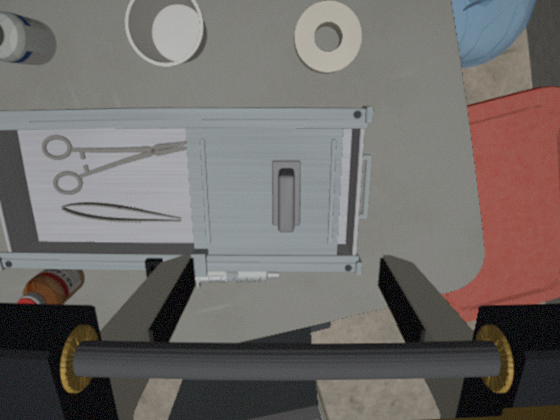

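The wrist view shows the tool aligned with the rails: grip tab centred at about (286,203), clip at (155,266), syringe and vials well clear. Now I'll descend and pinch.

carry_out(moves=[{"jaw":0.06,"dx":0,"dy":0.0005,"dz":0.04,"yaw":0},{"jaw":0.06,"dx":0,"dy":0,"dz":0.04,"yaw":0},{"jaw":0.06,"dx":0,"dy":0,"dz":0.035,"yaw":0},{"jaw":0.06,"dx":0,"dy":0,"dz":0.02,"yaw":0},{"jaw":0.06,"dx":0,"dy":0,"dz":0.013,"yaw":0},{"jaw":0.06,"dx":0,"dy":0,"dz":0,"yaw":0},{"jaw":0.06,"dx":0,"dy":0,"dz":0,"yaw":0}])

```text
t: 2.88
tool_pos: [0.4903, -0.208, 0.0718]
orientation: [3.112, -0.426, 0.003]
force: [0.1, 0.9, 0.1]
opening: 0.0602
gripper_force: 0.0
```

carry_out(grip_force=30, moves=[{"jaw":0.03,"dx":0,"dy":0,"dz":0,"yaw":0},{"jaw":0.02,"dx":0,"dy":0,"dz":0,"yaw":0},{"jaw":0.005,"dx":0,"dy":0,"dz":0,"yaw":0},{"jaw":0.005,"dx":0,"dy":0,"dz":0,"yaw":0},{"jaw":0.005,"dx":0,"dy":0,"dz":0,"yaw":0},{"jaw":0.005,"dx":0,"dy":0,"dz":0,"yaw":0}])

```text
t: 3.62
tool_pos: [0.4895, -0.2075, 0.0706]
orientation: [-3.112, 0.426, 0.0]
force: [-0.0, 0.5, 1.0]
opening: 0.014
gripper_force: 30.0
```

carry_out(moves=[{"jaw":0.005,"dx":0,"dy":-0.003,"dz":0,"yaw":0},{"jaw":0.005,"dx":0,"dy":-0.006,"dz":0,"yaw":0},{"jaw":0.005,"dx":0,"dy":-0.008,"dz":0,"yaw":0},{"jaw":0.005,"dx":0,"dy":-0.008,"dz":0,"yaw":0},{"jaw":0.005,"dx":0,"dy":-0.008,"dz":0,"yaw":0},{"jaw":0.005,"dx":0,"dy":-0.008,"dz":0,"yaw":0},{"jaw":0.005,"dx":0,"dy":-0.006,"dz":0,"yaw":0},{"jaw":0.005,"dx":0,"dy":-0.003,"dz":0,"yaw":0}])

```text
t: 4.62
tool_pos: [0.5032, -0.159, 0.0706]
orientation: [3.113, -0.426, 0.0]
force: [-0.2, -3.4, -1.9]
opening: 0.0137
gripper_force: 30.0
```

carry_out(moves=[{"jaw":0.005,"dx":0,"dy":-0.0015,"dz":0,"yaw":0},{"jaw":0.005,"dx":0,"dy":-0.0015,"dz":0,"yaw":0},{"jaw":0.005,"dx":0,"dy":-0.0015,"dz":0,"yaw":0},{"jaw":0.005,"dx":0,"dy":-0.0015,"dz":0,"yaw":0}])

```text
t: 5.12
tool_pos: [0.5047, -0.1537, 0.0707]
orientation: [3.112, -0.427, 0.0]
force: [1.7, -4.2, -2.1]
opening: 0.0139
gripper_force: 30.0
```

carry_out(moves=[{"jaw":0.005,"dx":0,"dy":-0.0015,"dz":0,"yaw":0},{"jaw":0.005,"dx":0,"dy":-0.0015,"dz":0,"yaw":0},{"jaw":0.005,"dx":0,"dy":-0.0015,"dz":0,"yaw":0},{"jaw":0.005,"dx":0,"dy":-0.0015,"dz":0,"yaw":0}])

```text
t: 5.62
tool_pos: [0.5063, -0.1478, 0.0707]
orientation: [3.113, -0.426, 0.0]
force: [1.0, -3.4, -2.2]
opening: 0.0139
gripper_force: 30.0
```

carry_out(moves=[{"jaw":0.005,"dx":0,"dy":-0.0015,"dz":0,"yaw":0},{"jaw":0.005,"dx":0,"dy":-0.0015,"dz":0,"yaw":0},{"jaw":0.005,"dx":0,"dy":-0.0015,"dz":0,"yaw":0},{"jaw":0.005,"dx":0,"dy":-0.0015,"dz":0,"yaw":0}])

```text
t: 6.12
tool_pos: [0.5079, -0.142, 0.0706]
orientation: [-3.113, 0.426, -0.0]
force: [3.4, -4.8, -3.5]
opening: 0.0136
gripper_force: 30.0
```

carry_out(moves=[{"jaw":0.005,"dx":0.0003,"dy":-0.0015,"dz":0,"yaw":0},{"jaw":0.005,"dx":0.0003,"dy":-0.0015,"dz":0,"yaw":0},{"jaw":0.005,"dx":0,"dy":-0.0015,"dz":0,"yaw":0},{"jaw":0.005,"dx":0,"dy":-0.0015,"dz":0,"yaw":0}])

```text
t: 6.62
tool_pos: [0.5096, -0.1362, 0.0706]
orientation: [-3.112, 0.426, 0.002]
force: [-3.7, -2.0, 2.5]
opening: 0.0138
gripper_force: 30.0
```

carry_out(moves=[{"jaw":0.005,"dx":0,"dy":-0.0015,"dz":0,"yaw":0},{"jaw":0.005,"dx":0,"dy":-0.0015,"dz":0,"yaw":0},{"jaw":0.005,"dx":0,"dy":-0.0015,"dz":0,"yaw":0},{"jaw":0.005,"dx":0,"dy":-0.0015,"dz":0,"yaw":0}])

```text
t: 7.12
tool_pos: [0.5112, -0.1304, 0.0706]
orientation: [-3.112, 0.426, 0.001]
force: [-4.6, -2.2, 2.7]
opening: 0.0137
gripper_force: 30.0
```

carry_out(moves=[{"jaw":0.005,"dx":0,"dy":-0.0015,"dz":0,"yaw":0},{"jaw":0.005,"dx":0,"dy":-0.0015,"dz":0,"yaw":0},{"jaw":0.005,"dx":0,"dy":-0.0015,"dz":0,"yaw":0},{"jaw":0.005,"dx":0,"dy":-0.0015,"dz":0,"yaw":0}])

```text
t: 7.62
tool_pos: [0.5129, -0.1246, 0.0706]
orientation: [-3.112, 0.426, 0.001]
force: [-4.6, -1.6, 2.5]
opening: 0.0137
gripper_force: 30.0
```

carry_out(moves=[{"jaw":0.005,"dx":-0.0002,"dy":-0.0015,"dz":0,"yaw":0},{"jaw":0.005,"dx":0,"dy":-0.0015,"dz":0,"yaw":0},{"jaw":0.005,"dx":0,"dy":-0.0015,"dz":0,"yaw":0},{"jaw":0.005,"dx":0,"dy":-0.0015,"dz":0,"yaw":0}])

```text
t: 8.12
tool_pos: [0.5145, -0.1189, 0.0706]
orientation: [-3.113, 0.426, 0.001]
force: [-4.9, -2.4, 3.5]
opening: 0.0141
gripper_force: 30.0
```

carry_out(moves=[{"jaw":0.005,"dx":-0.0002,"dy":-0.0015,"dz":0,"yaw":0},{"jaw":0.005,"dx":0,"dy":-0.0015,"dz":0,"yaw":0},{"jaw":0.005,"dx":0,"dy":-0.0015,"dz":0,"yaw":0},{"jaw":0.005,"dx":0,"dy":-0.0015,"dz":0,"yaw":0}])

```text
t: 8.62
tool_pos: [0.5161, -0.1131, 0.0706]
orientation: [-3.113, 0.426, -0.0]
force: [-3.9, -1.8, 1.8]
opening: 0.0138
gripper_force: 30.0
```

carry_out(moves=[{"jaw":0.005,"dx":-0.0002,"dy":-0.0015,"dz":0,"yaw":0},{"jaw":0.005,"dx":0,"dy":-0.0015,"dz":0,"yaw":0},{"jaw":0.005,"dx":0,"dy":-0.0015,"dz":0,"yaw":0},{"jaw":0.005,"dx":0,"dy":-0.0015,"dz":0,"yaw":0}])

```text
t: 9.12
tool_pos: [0.5177, -0.1073, 0.0706]
orientation: [3.112, -0.426, 0.001]
force: [-1.1, -2.8, -0.8]
opening: 0.014
gripper_force: 30.0
```

carry_out(moves=[{"jaw":0.005,"dx":0,"dy":-0.0015,"dz":0,"yaw":0},{"jaw":0.005,"dx":0,"dy":-0.0015,"dz":0,"yaw":0},{"jaw":0.005,"dx":0,"dy":-0.0015,"dz":0,"yaw":0},{"jaw":0.005,"dx":0,"dy":-0.0015,"dz":0,"yaw":0}])

```text
t: 9.62
tool_pos: [0.5192, -0.1018, 0.0706]
orientation: [3.112, -0.426, 0.0]
force: [0.3, -5.5, -2.4]
opening: 0.0139
gripper_force: 30.0
```

carry_out(moves=[{"jaw":0.005,"dx":0,"dy":-0.001,"dz":0,"yaw":0},{"jaw":0.005,"dx":0,"dy":-0.001,"dz":0,"yaw":0},{"jaw":0.005,"dx":0,"dy":-0.001,"dz":0,"yaw":0}])

```text
t: 10.0
tool_pos: [0.5198, -0.0996, 0.0707]
orientation: [3.111, -0.426, 0.0]
force: [-0.6, -9.1, -1.5]
opening: 0.0137
gripper_force: 30.0
```

carry_out(moves=[{"jaw":0.005,"dx":0,"dy":-0.001,"dz":0,"yaw":0},{"jaw":0.005,"dx":0,"dy":-0.001,"dz":0,"yaw":0},{"jaw":0.005,"dx":0,"dy":0,"dz":0,"yaw":0},{"jaw":0.005,"dx":0,"dy":0,"dz":0,"yaw":0}])

```text
t: 10.5
tool_pos: [0.5202, -0.0981, 0.0706]
orientation: [3.11, -0.427, -0.0]
force: [-0.6, -10.2, -0.6]
opening: 0.0141
gripper_force: 30.0
```

carry_out(moves=[{"jaw":0.005,"dx":0,"dy":-0.0003,"dz":0,"yaw":0},{"jaw":0.005,"dx":0,"dy":0,"dz":0,"yaw":0},{"jaw":0.005,"dx":0,"dy":0,"dz":0,"yaw":0}])

```text
t: 10.88
tool_pos: [0.5203, -0.098, 0.0707]
orientation: [3.11, -0.427, -0.0]
force: [-2.1, -11.4, -2.1]
opening: 0.0138
gripper_force: 30.0
```

carry_out(moves=[{"jaw":0.005,"dx":0,"dy":0.002,"dz":0,"yaw":0},{"jaw":0.005,"dx":0,"dy":0.003,"dz":0,"yaw":0},{"jaw":0.005,"dx":0,"dy":0.004,"dz":0,"yaw":0},{"jaw":0.005,"dx":0,"dy":0.004,"dz":0,"yaw":0},{"jaw":0.005,"dx":0,"dy":0.003,"dz":0,"yaw":0},{"jaw":0.005,"dx":0,"dy":0.001,"dz":0,"yaw":0},{"jaw":0.005,"dx":0,"dy":0,"dz":0,"yaw":0},{"jaw":0.005,"dx":0,"dy":0,"dz":0,"yaw":0}])

```text
t: 11.88
tool_pos: [0.516, -0.113, 0.0706]
orientation: [3.112, -0.426, 0.0]
force: [3.6, -0.8, -4.5]
opening: 0.0135
gripper_force: 30.0
```

Run:
```python
from h import *
save("wrist","pics/w3.png");a=save("top","pics/t3.png")
cv2.imwrite("pics/t3z.png",cv2.resize(a[175:290,225:405,::-1],None,fx=4.4,fy=4.4,interpolation=cv2.INTER_CUBIC))
```

```text
(no output)
```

View pics/w3.png

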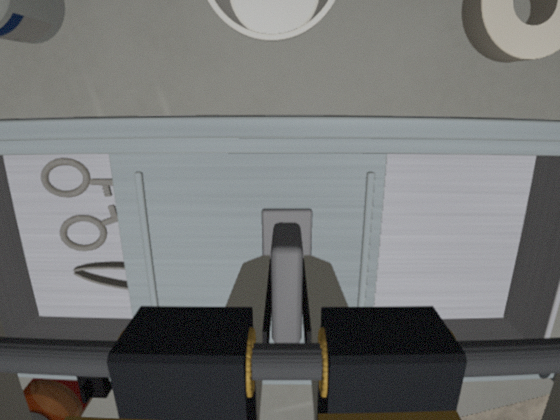

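The wrist view shows the tab between the fingers at (287,280), and the clip still ahead, to the left near (95,387). The measured back-off is 15.6 mm, so I'll release and rise.

carry_out(moves=[{"jaw":0.04,"dx":0,"dy":0,"dz":0,"yaw":0},{"jaw":0.04,"dx":0,"dy":0,"dz":0,"yaw":0},{"jaw":0.04,"dx":0,"dy":0,"dz":0,"yaw":0},{"jaw":0.04,"dx":0,"dy":0,"dz":-0.02,"yaw":0},{"jaw":0.04,"dx":0,"dy":0,"dz":-0.04,"yaw":0},{"jaw":0.04,"dx":0,"dy":0,"dz":-0.04,"yaw":0},{"jaw":0.04,"dx":0,"dy":0,"dz":-0.04,"yaw":0},{"jaw":0.04,"dx":0,"dy":0,"dz":0,"yaw":0}])

```text
t: 12.98
tool_pos: [0.5181, -0.1136, 0.2151]
orientation: [3.111, -0.426, 0.011]
force: [0.6, -1.1, -0.1]
opening: 0.0401
gripper_force: 0.0
```

Run:
```python
from h import *
print(read_state()["tool_pos"]);save("wrist","pics/w4.png")
u=np.array([.269,.963,0]);g=np.array([.516,-.113,.068]);x=np.array([.963,-.269,0])
print("ear",proj("wrist",g+.09*u-.066*x),"clip face",proj("wrist",g+.105*u-.066*x))
```

```text
[ 0.51814737 -0.11356303  0.21508076]
ear [189.72393494 265.33037182] clip face [173.96000396 265.23390118]
```

View pics/w4.png

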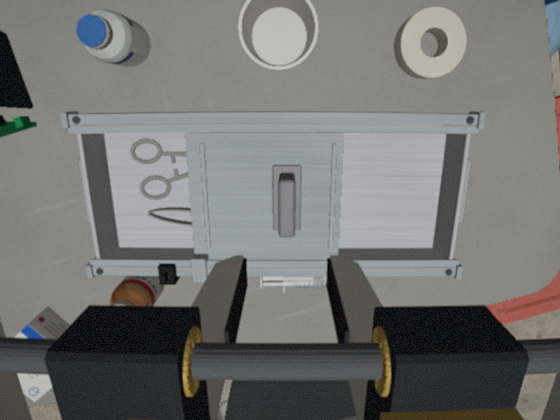

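The picture shows the ear's edge at about column 191 and the clip's near face at about 177. That is a gap of about 14 mm, with everything else undisturbed.

```bash
python3 -c "
from plant import *
print(close_job())"
```

```text
the job is handed in; nothing more can be done
None
```

The cover was slid until it bound (about 11 N at the grip), backed off 15.6 mm to leave about 14–15 mm of clear rail to the clip, released, and handed in; `close_job` gave no verdict.

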